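Hang the drip trays nested on the drying hook

ROBOT

A 6-joint arm with a two-finger parallel gripper is mounted at the origin on the work surface. World frame = base frame: x ahead of the robot, y to its left, z up, the work surface at z = 0. Lengths are in mm, angles in rad, forces in N, time in s.
With the tool pointing down it reaches from about 275 to 1000 mm from the base axis. Payload 8.4 kg.
Tool frame: the origin (TCP) lies at the very end of the fingers, on their centre line; the grasp point (between the pads) lies 19 mm behind it (r.tcp_to_grasp is the distance from the TCP to the grasp point, in mm); z points along the fingers, y is the line along which they close (so a half turn about z gives the same grasp; the last joint's range is limited). The gripper opens to 85 mm and grips with 20 to 120 N. Pads are 22 mm wide; open, the fingers measure 114 mm over their backs; the gripper's body (76 mm by 85 mm) begins 54 mm behind the grasp point. The pads swing forward as they close: fully open they stand 13 mm farther back than shut.
Start: joints at [-1.334, 0.353, 1.633, -0, 1.155, -0.002], TCP at [147.834, -607.267, 231.281] pointing down, gripper open.
Joint ranges: [-2.63, 2.63], [-0.92, 2.1], [0.06, 2.66], [-1.3, 4.44], [0, 2.69], [-3.02, 3.02]. Speed limits (rad/s): [2.22, 2.22, 2.79, 3.14, 3.14, 3.14].

INTERFACE

Orientations are given as [roll, pitch, yaw] about the fixed x, y, z axes, in that order (R = Rz(yaw) Ry(pitch) Rx(roll)).
In Python, from rig import r gives the robot as it stands. The module is installed in compiled form; this text tells all that it offers.
- The arm moves only by the tool play_rows, never from a script. Its argument "rows" is a list of rows, each an object with "dp": the shift along the tool's x, y, z in units of 40 mm (1.0 is 40 mm), a list of three; "turn": the turn, a rotation vector about the tool's x, y, z in units of 6 degrees (1.0 is 6 degrees), a list of three; "fingers": the closure, from 0 (fully open) to 1 (shut). In form: [{"dp": [tx, ty, tz], "turn": [wx, wy, wz], "fingers": fingers}, ...]. A call has 1 to 5 rows; each row shifts and turns the commanded pose from where the row before left it, along the tool's axes as they then stand; what a row does not reach is not made up. A row lasts 1/12 s, in which the tool goes at most 41.7 mm and 7.16 degrees, less where a joint would pass 70% of its speed; a pose out of reach is approached as far as the arm can. A call is refused whole if a number of a shift passes 1 or a number of a turn 1, either way. A call with a gripper value outside its range is refused whole. The fingers move at their own pace and stop on an object; "force" is the grip in N (left out, the last holds). Time passes only in rows, so rows that do not move let the fingers close. It gives the time, the measured TCP pose, the force, the opening and the grip force at its end, in the units of the state.
- r.sense(): the state, without advancing time (a new reading comes with each control period).
- r.grab_frame(name): name is "scene" or "top" or "wrist"; returns a dict with "pixels" (420x560x3 uint8, red, green, blue), "fx", "fy", "cx", "cy" (pixels), "pose" (4x4, takes a point from camera to world coordinates). Camera axes: x right, y down, z forward; pixel columns grow to the right and rows downward; lengths in mm; the calibration is good to about 2 mm. The wrist camera is an equidistant fisheye: a pixel r from the principal point sees the ray r / f radians off the axis. A picture is of the moment at which its call begins. There is no depth.
- r.sign_off(): hands the job in; it is judged then, once.
The state is a dict: "clock": time; "qpos": joint angles; "qvel": joint speeds; "joint_efforts": joint torques, N m; "eef_pos": TCP position; "tcp_rot": TCP orientation; "contact_force": force on the tool from outside, world axes, zero at the start; "wrist_torque": the same for the moment, N m; "opening": opening from 0.0 (shut) to 1.0 (fully open); "grasp_force": force on a finger pad.
Only numpy, scipy, OpenCV 4.12 (cv2) and the standard library are available. Lean on these libraries where they do the work, as an engineer would, in place of code of your own. Each camera call takes 0.05 s, during which the arm holds its last target. There are 200 camera calls.

TASK

Hang the three aluminium drip trays on the drying hook by the slots in their tabs, over the upturned tip: the largest first, then the middle one nested inside it, then the smallest inside that. Push each tray fully back along the rod before fetching the next, the first against the hook's black stop and each other flat against the tray behind it, pressing it home firmly with about 10 N and never pushing trays or hook with more than 25 N. Let go so that all three hang still and upright, and leave the bowl, cup and jar where they are.

Things in the scene. Friction and masses are not known exactly. Their poses are not given: they have to be found in the camera images.
- hook: drying hook on a stand, fixed in an episode. Origin under the stand, z up, rod points to its -x. Base 130 x 140 x 15 mm, centred at x = 20 mm; post 18 mm wide, front face x = 10 mm, top z = 184 mm. Steel rod 8 mm thick, axis y = 0, z = 165 mm, level from the post to x = -105 mm, then up at 45 degrees to its tip. Friction of trays on the rod is under 4 N
- hook_tip (a point): end of the rod's axis at the upturned tip: hook x = -117, z = 177 mm; the round end reaches x = -121, z = 181 mm. Axes as the hook's
- stop: the hook's black stop. Origin on the rod's axis, fixed at hook x = 0, z = 165 mm, axes as the hook's; clamped in front of it on the rod is an upright plate, 16 mm wide beside the rod, 50 mm wide from 25 to 100 mm below it. The plate's front face lies somewhere from x = -6 to -31 mm, differs every time and is not measured: feel for it. It holds firm to 60 N
- rack: white rack, fixed in an episode; origin under its centre, base 180 (x) x 140 (y) x 12 mm. Places at x = -55, 0, 55 mm, y = 0, a tray standing in each on the base, in any order, facing the rack's -x. Behind each tray two pegs up to z = 82 mm, in front a bar up to 24 mm: lift trays straight up, by 150 mm to clear the other trays
- large: upright aluminium drip tray, the largest, 240 g +-20 %. Origin: mid lower edge of its 5 mm thick back plate (x -2.5..2.5 mm); z up, y across, open front to -x. Plate 120 mm wide, 90 mm tall; rim 4 mm thick stands 16 mm forward along sides and bottom, top open. Central tab 28 mm wide, z 90..140 mm, edges folded 12 mm back (3 mm thick, z >= 96), slot 14 mm wide, z 96..124 mm
- large_eye (a point): top of the slot (124 mm above the tray's origin, axes as the tray's), whose 45 degree gable centres on the rod. Hung, it rests on the rod's top: hook y = 0, z = 169 mm. Grip the tab's side edges (closing along y) about 4 mm above this point, so fingers pass beside the rod. Seated, the plate's back lies on the stop
- medium: upright aluminium drip tray, the middle one, 200 g +-20 %. Origin: mid lower edge of its 5 mm thick back plate (x -2.5..2.5 mm); z up, y across, open front to -x. Plate 104 mm wide, 83 mm tall; rim 4 mm thick stands 16 mm forward along sides and bottom, top open. Central tab 40 mm wide, z 83..133 mm, edges folded 12 mm back (3 mm thick, z >= 89), slot 14 mm wide, z 89..117 mm
- medium_eye (a point): top of the slot (117 mm above the tray's origin, axes as the tray's), whose 45 degree gable centres on the rod. Hung, it rests on the rod's top: hook y = 0, z = 169 mm. Grip the tab's side edges (closing along y) about 4 mm above this point, so fingers pass beside the rod. Nested, it lies 5 mm to hook -x of the eye behind, plates touching, 4 mm free to the rim at each side, 3 mm at the bottom
- small: upright aluminium drip tray, the smallest, 160 g +-20 %. Origin: mid lower edge of its 5 mm thick back plate (x -2.5..2.5 mm); z up, y across, open front to -x. Plate 88 mm wide, 76 mm tall; rim 4 mm thick stands 16 mm forward along sides and bottom, top open. Central tab 52 mm wide, z 76..126 mm, edges folded 12 mm back (3 mm thick, z >= 82), slot 14 mm wide, z 82..110 mm
- small_eye (a point): top of the slot (110 mm above the tray's origin, axes as the tray's), whose 45 degree gable centres on the rod. Hung, it rests on the rod's top: hook y = 0, z = 169 mm. Grip the tab's side edges (closing along y) about 4 mm above this point, so fingers pass beside the rod. Nested, it lies 5 mm to hook -x of the eye behind, plates touching, 4 mm free to the rim at each side, 3 mm at the bottom
- bowl: cream enamel bowl, 130 mm across, 50 mm high; loose bystander, origin under its centre
- cup: small brass sample cup, 56 mm across, 35 mm high; loose bystander, origin under its centre
- jar: amber jar, 56 mm across, 75 mm high; loose bystander, origin under its centre
Not all that is in view belongs to the job. What is shaped like the large but blue or pink is not meant. Leave any blue look-alike of the medium alone.

How it is judged (in metres and radians):
On the way, in this order (a step that is already met when the one before it is completed fails the run):
1. the large tray hangs on the rod and is pressed against the hook's stop with more than 4 N (z of large_eye in the frame of hook between 0.164 and 0.174 m and y of large_eye in the frame of hook between -0.007 and 0.007 m and x of large_eye in the frame of hook between -0.09 and 0 m and contact force between large and stop above 4 N), for 0.1 s.
2. the medium tray hangs on the rod nested in the large one and is pressed against it with more than 4 N (z of medium_eye in the frame of hook between 0.164 and 0.174 m and y of medium_eye in the frame of hook between -0.007 and 0.007 m and x of medium_eye in the frame of hook between -0.09 and 0 m and x of medium_eye in the frame of large_eye between -0.007 and -0.003 m and contact force between medium and large above 4 N), for 0.1 s.
3. the small tray hangs on the rod nested in the medium one and is pressed against it with more than 4 N (z of small_eye in the frame of hook between 0.164 and 0.174 m and y of small_eye in the frame of hook between -0.007 and 0.007 m and x of small_eye in the frame of hook between -0.09 and 0 m and x of small_eye in the frame of medium_eye between -0.007 and -0.003 m and contact force between small and medium above 4 N), for 0.1 s.
At the end, for the whole second after the job is handed in: All three trays hang on the rod by their slots (slot's top edge within 5 mm of the rod's top, 7 mm sideways), the medium's plate within 2 mm of touching the large's and the small's within 2 mm of touching the medium's, upright and square to the rod within 0.12 rad, at rest and released (z of large_eye in the frame of hook between 0.164 and 0.174 m and y of large_eye in the frame of hook between -0.007 and 0.007 m and x of large_eye in the frame of hook between -0.09 and 0 m and z of medium_eye in the frame of hook between 0.164 and 0.174 m and y of medium_eye in the frame of hook between -0.007 and 0.007 m and x of medium_eye in the frame of hook between -0.09 and 0 m and x of medium_eye in the frame of large_eye between -0.007 and -0.003 m and z of small_eye in the frame of hook between 0.164 and 0.174 m and y of small_eye in the frame of hook between -0.007 and 0.007 m and x of small_eye in the frame of hook between -0.09 and 0 m and x of small_eye in the frame of medium_eye between -0.007 and -0.003 m and linear speed of each of large, medium, small below 0.01 m/s and angle between each of large, medium, small's own z axis and vertical below 0.12 rad and angle between the x axis of each of large, medium, small and the x axis of hook, either way round below 0.12 rad).
It fails at once if a tray and the hook pushed together with more than 25 N (contact force between any of large, medium, small and hook above 25 N).
It fails at once if two trays pushed together with more than 25 N (contact force between any of medium, small and large above 25 N or contact force between small and medium above 25 N).
It fails at once if the bowl, cup or jar is shifted by more than 30 mm (distance of any of bowl, cup, jar from where it was at the start of the episode above 0.03 m).
It also fails if it takes over 72 s, if anything falls off the work surface, if the arm or the gripper's body presses on something with over 40 N, if the wrist force passes 120 N, or if a joint passes its speed limit or range.

## Working session

There is one attempt and no reset: what is moved stays moved. The work goes in short steps, Python scripts to look and compute and a tool call to move; the robot and the scene stay as the last step left them, time stands still between calls to the robot, and variables do not carry over. Pictures are saved under pics/ and viewed, at most 10 in all, crops included, and the job is handed in when it is done.

Besides the shell and the picture viewer there is one more tool, called by a JSON object that holds its "method" and its "body", one argument or row to a line. play_rows: Moves the arm, as the interface text tells. Its arguments: {"type":"object","properties":{"rows":{"type":"array"},"force":{"type":"number"}},"required":["rows"]}

```bash
mkdir -p pics
python3 - <<'E'
from rig import r
import cv2,numpy as np,pickle
fs={n:r.grab_frame(n) for n in("scene","top")}
pickle.dump(fs,open("f0.pkl","wb"))
for n,f in fs.items():
    cv2.imwrite(f"pics/{n}0.png",cv2.resize(f["pixels"][:,:,::-1],(800,600),interpolation=cv2.INTER_CUBIC))
    print(n,f["fx"],f["cx"],f["cy"],np.round(f["pose"],3).tolist())
print(r.sense(), r.tcp_to_grasp)
E
```

```text
scene 454.3421548633207 273.06618803200337 215.50914070483844 [[-0.627, 0.592, -0.507, 1054.955], [0.779, 0.462, -0.424, 445.468], [-0.017, -0.661, -0.75, 928.352], [0.0, 0.0, 0.0, 1.0]]
top 533.5031163076721 286.99283549712516 217.7120350913867 [[0.002, -0.989, 0.145, 322.045], [-1.0, 0.002, 0.028, -17.292], [-0.028, -0.145, -0.989, 1382.317], [0.0, 0.0, 0.0, 1.0]]
{'clock': 0.1, 'qpos': array([-1.33440976e+00,  3.53580353e-01,  1.63410260e+00,  7.26062450e-06,
        1.15521817e+00, -2.39176225e-03]), 'qvel': array([ 0.00015718,  0.00032619, -0.00290909, -0.0023473 ,  0.00126971,
       -0.00030415]), 'joint_efforts': array([ 5.40289511e-04, -6.06358624e+01, -3.42818749e+01,  5.01684872e-05,
        3.85777355e-03,  7.36089930e-06]), 'eef_pos': array([ 147.72202273, -606.81898353,  230.61751901]), 'tcp_rot': array([-3.14028420e+00, -9.76832400e-06,  2.38775391e-01]), 'contact_force': array([ 0.12741238, -0.56621978, -0.8931521 ]), 'wrist_torque': array([ 0.02535153, -0.01010161,  0.02815825]), 'grasp_force': 0.0, 'opening': 0.9994306634071515} 18.700000000000003
```

View pics/scene0.png

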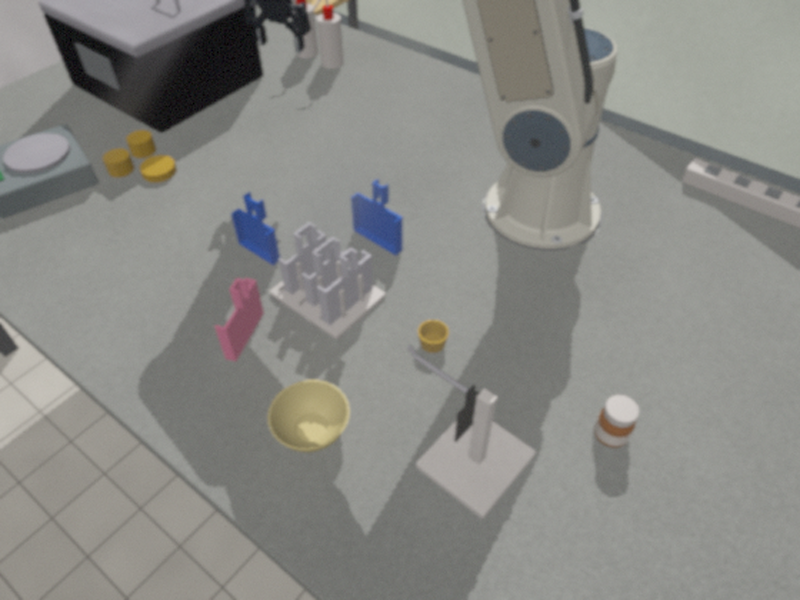

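View pics/top0.png

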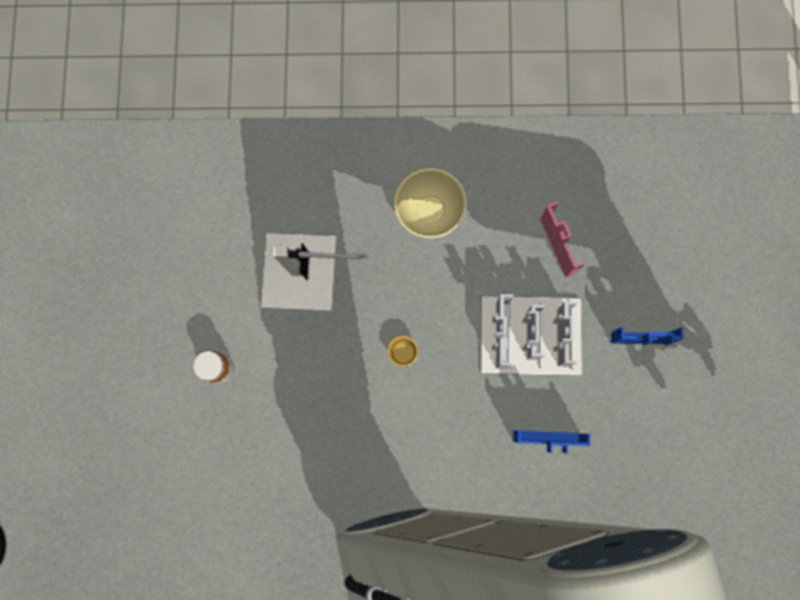

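The scene view shows the rack with three grey trays (320,275), blue look-alikes (255,228) and (378,218), a pink one (240,318), and the hook (475,430). In the top view the rack is at (531,335), the trays at x≈503, 536 and 568, the hook base at (299,272), and the rod tip at (365,256). Confusable: blue (648,336), blue (552,440), pink (562,240). The wanted trays are the grey ones in the rack. Next is one close crop.

Run:
```python
import cv2,numpy as np,pickle
f=pickle.load(open("f0.pkl","rb"))["top"]["pixels"][:,:,::-1]
# 8x crops
a=cv2.resize(f[195:275,330:415],None,fx=7,fy=7,interpolation=cv2.INTER_CUBIC)[:560]
b=cv2.resize(f[155:225,175:265],None,fx=2.2,fy=2.2)
cv2.imwrite("pics/rack.png",a); print(a.shape)
b=cv2.resize(f[155:225,175:265],None,fx=8,fy=8,interpolation=cv2.INTER_CUBIC);cv2.imwrite("pics/hook.png",b);print(b.shape)
```

```text
(560, 595, 3)
(560, 720, 3)
```

View pics/rack.png

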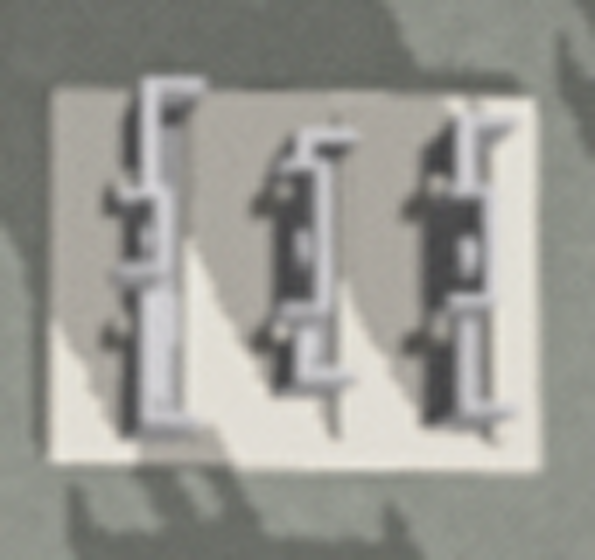

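View pics/hook.png

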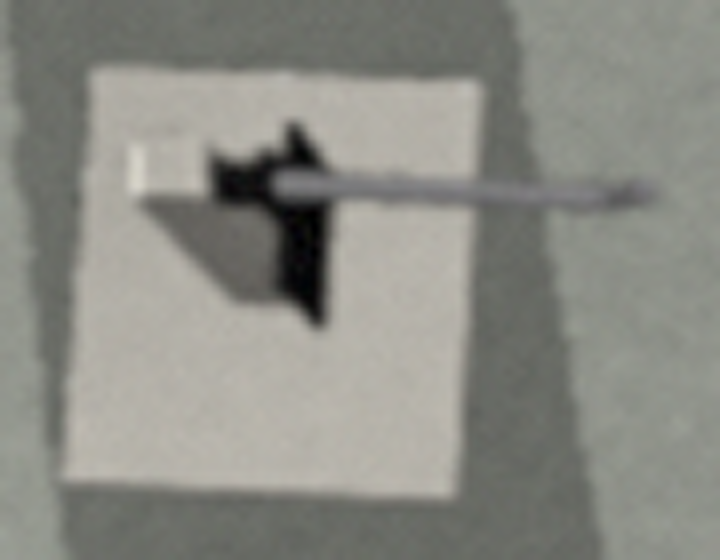

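The crop shows three trays, with tab edges at rows 190–272 (narrowest tab, widest plate, so the large, left), 160–312 (small, middle) and 187–302 (medium, right). The second crop shows the hook base corners (90,67), (483,82), (460,498) and (65,482), the rod from (290,183) to its tip at (655,190), and the post top front edge at x=210.

```bash
cat > h.py <<'E'
import numpy as np,pickle
def ray(f,u,v,z):
    P=f["pose"];d=P[:3,:3]@np.array([(u-f["cx"])/f["fx"],(v-f["cy"])/f["fy"],1]);o=P[:3,3]
    return o+d*(z-o[2])/d[2]
E
python3 - <<'E'
from h import *
f=pickle.load(open("f0.pkl","rb"))["top"]
R=lambda x,y,z:ray(f,330+x/7-.4,195+y/7-.4,z)
H=lambda x,y,z:ray(f,175+x/8-.4,155+y/8-.4,z)
c=np.array([R(*p,12) for p in[(50,88),(535,97),(543,470),(48,465)]]);ctr=c.mean(0)
d=(c[0]-c[1]+c[3]-c[2]);yaw=np.arctan2(d[1],d[0]);print("rack",ctr.round(1),np.degrees(yaw),np.linalg.norm(d)/2,np.linalg.norm(c[0]-c[3]))
ax=np.array([np.cos(yaw),np.sin(yaw),0])
for s in(55,0,-55):print((ctr+s*ax).round(1))
# tab top corners outer
for n,z,a,b in[("large",152,(170,188),(162,277)),("small",138,(328,157),(328,317)),("medium",145,(490,185),(487,308))]:
    p,q=R(*a,z),R(*b,z);print(n,p.round(1),q.round(1),((p+q)/2).round(1),np.linalg.norm(p-q).round(1))
c=np.array([H(*p,15) for p in[(90,67),(483,82),(460,498),(65,482)]]);ctr=c.mean(0)
d=(c[0]-c[1]+c[3]-c[2]);yaw=np.arctan2(d[1],d[0]);e=c[0]-c[3]+c[1]-c[2];yaw2=np.arctan2(e[1],e[0])
print("hook basectr",ctr.round(1),np.degrees(yaw),np.degrees(yaw2)+90,np.linalg.norm(d)/2,np.linalg.norm(e)/2)
print("rod",H(290,183,169).round(1),H(580,193,169).round(1),"tip",H(655,190,179).round(1),"post front",H(210,170,184).round(1),H(210,143,184)[0],H(210,195,184)[0])
E
```

```text
rack [ 479.5 -195.9   12. ] 89.08653890569741 179.37269438964717 139.76395521933645
[ 480.4 -140.9   12. ]
[ 479.5 -195.9   12. ]
[ 478.7 -250.8   12. ]
large [ 493.7 -137.5  152. ] [ 464.  -134.3  152. ] [ 478.9 -135.9  152. ] 29.9
small [ 506.1 -191.8  138. ] [ 452.2 -190.6  138. ] [ 479.1 -191.2  138. ] 53.9
medium [ 495.5 -244.3  145. ] [ 454.4 -242.1  145. ] [ 474.9 -243.2  145. ] 41.2
hook basectr [597.8 226.9  15. ] 87.49656458608501 88.06531779653567 130.011090898919 138.8041772318617
rod [595.8 195.4 169. ] [592.4 110.5 169. ] tip [591.   87.8 179. ] post front [596.3 216.1 184. ] 604.3032884541989 588.9573467860255
```

```bash
cat >> h.py <<'E'
from scipy.spatial.transform import Rotation as Ro
def plan(tgt,yaw_deg,n,nt=None,pos=None,rpy=None):
    """rows for straight move with the tool made plumb and at yaw; the turn in the first nt rows"""
    from rig import r
    s=r.sense();p=np.array(s["eef_pos"] if pos is None else pos);R0=Ro.from_euler("xyz",s["tcp_rot"] if rpy is None else rpy)
    R1=Ro.from_euler("xyz",[np.pi,0,np.radians(yaw_deg)]);nt=nt or n
    w=np.degrees((R0.inv()*R1).as_rotvec())/nt;d=(np.array(tgt)-p)/n;R=R0
    print("p",p.round(1),"rpy",np.degrees(s["tcp_rot"]).round(2),"F",s["contact_force"].round(1),"t",round(s["clock"],2),"open",round(s["opening"],3),"grip",round(s["grasp_force"],1))
    for i in range(n):
        t=w if i<nt else w*0
        print((R.inv().apply(d)/40).round(2).tolist(),(t/6).round(2).tolist()); R=R*Ro.from_rotvec(np.radians(t))
E
python3 -c "
from h import *
plan([479,-190,285],89,15,13)"
```

```text
p [ 147.7 -606.8  230.6] rpy [-179.93   -0.     13.68] F [ 0.1 -0.6 -0.9] t 0.1 open 0.999 grip 0.0
[0.7, -0.54, -0.09] [-0.0, -0.0, -0.97]
[0.75, -0.47, -0.09] [-0.0, -0.0, -0.97]
[0.8, -0.39, -0.09] [-0.0, -0.0, -0.97]
[0.83, -0.31, -0.09] [-0.0, -0.0, -0.97]
[0.86, -0.22, -0.09] [-0.0, -0.0, -0.97]
[0.88, -0.14, -0.09] [-0.0, -0.0, -0.97]
[0.89, -0.05, -0.09] [-0.0, -0.0, -0.97]
[0.89, 0.04, -0.09] [-0.0, -0.0, -0.97]
[0.88, 0.13, -0.09] [-0.0, -0.0, -0.97]
[0.86, 0.22, -0.09] [-0.0, -0.0, -0.97]
[0.83, 0.3, -0.09] [-0.0, -0.0, -0.97]
[0.8, 0.39, -0.09] [-0.0, -0.0, -0.97]
[0.76, 0.47, -0.09] [-0.0, -0.0, -0.97]
[0.7, 0.54, -0.09] [-0.0, -0.0, -0.0]
[0.7, 0.54, -0.09] [-0.0, -0.0, -0.0]
```

{"method": "play_rows", "body": {
  "rows": [
    {"dp":[0.7,-0.54,-0.09],"turn":[0,0,-0.97],"fingers":0},
    {"dp":[0.75,-0.47,-0.09],"turn":[0,0,-0.97],"fingers":0},
    {"dp":[0.8,-0.39,-0.09],"turn":[0,0,-0.97],"fingers":0},
    {"dp":[0.83,-0.31,-0.09],"turn":[0,0,-0.97],"fingers":0},
    {"dp":[0.86,-0.22,-0.09],"turn":[0,0,-0.97],"fingers":0}
  ]
}}

```text
clock: 0.52
eef_pos: [258.9, -467.0, 249.1]
tcp_rot: [-3.141, -0.0, 0.751]
contact_force: [1.0, -0.6, 0.2]
opening: 0.996
grasp_force: 0.0
```

{"method": "play_rows", "body": {
  "rows": [
    {"dp":[0.88,-0.14,-0.09],"turn":[0,0,-0.97],"fingers":0},
    {"dp":[0.89,-0.05,-0.09],"turn":[0,0,-0.97],"fingers":0},
    {"dp":[0.89,0.04,-0.09],"turn":[0,0,-0.97],"fingers":0},
    {"dp":[0.88,0.13,-0.09],"turn":[0,0,-0.97],"fingers":0},
    {"dp":[0.86,0.22,-0.09],"turn":[0,0,-0.97],"fingers":0}
  ]
}}

```text
clock: 0.93
eef_pos: [369.0, -327.1, 267.3]
tcp_rot: [-3.141, -0.0, 1.259]
contact_force: [0.6, -0.9, -0.5]
opening: 0.996
grasp_force: 0.0
```

{"method": "play_rows", "body": {
  "rows": [
    {"dp":[0.83,0.3,-0.09],"turn":[0,0,-0.97],"fingers":0},
    {"dp":[0.8,0.39,-0.09],"turn":[0,0,-0.97],"fingers":0},
    {"dp":[0.76,0.47,-0.09],"turn":[0,0,-0.97],"fingers":0},
    {"dp":[0.7,0.54,-0.09],"turn":[0,0,0],"fingers":0},
    {"dp":[0.7,0.54,-0.09],"turn":[0,0,0],"fingers":0}
  ]
}}

```text
clock: 1.35
eef_pos: [478.8, -187.7, 285.3]
tcp_rot: [-3.141, -0.0, 1.56]
contact_force: [0.0, -1.5, -0.7]
opening: 0.999
grasp_force: 0.0
```

Run:
```python
from rig import r
import cv2,pickle,numpy as np
s=r.sense();print(s["clock"],s["eef_pos"],np.degrees(s["tcp_rot"]))
f=r.grab_frame("wrist");pickle.dump(f,open("w1.pkl","wb"));print(f["fx"],f["cx"],f["cy"],f["pose"].round(3).tolist())
cv2.imwrite("pics/w1.png",cv2.resize(f["pixels"][:,:,::-1],(800,600),interpolation=cv2.INTER_CUBIC))
```

```text
1.35 [ 478.8164288  -187.67175431  285.3296754 ] [-1.79984564e+02 -2.44055097e-03  8.93853456e+01]
325.19226210127806 280.7043599623924 201.04800686508477 [[1.0, -0.01, -0.004, 479.705], [-0.011, -0.949, -0.316, -105.699], [-0.0, 0.316, -0.949, 427.333], [0.0, 0.0, 0.0, 1.0]]
```

View pics/w1.png

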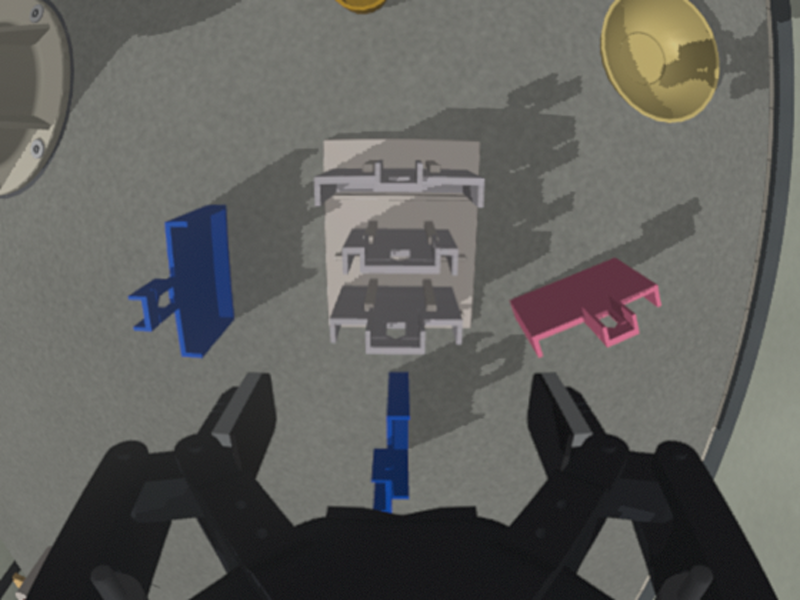

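The wrist view shows the large tray at (400,185), the small at (400,245) and the medium at (395,320), all facing down in the picture. I'll enlarge it to measure.

Run:
```python
import cv2,pickle
f=pickle.load(open("w1.pkl","rb"))["pixels"][:,:,::-1]
cv2.imwrite("pics/w1c.png",cv2.resize(f[105:253,213:343],None,fx=4,fy=4,interpolation=cv2.INTER_CUBIC))
```

```text
(no output)
```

View pics/w1c.png

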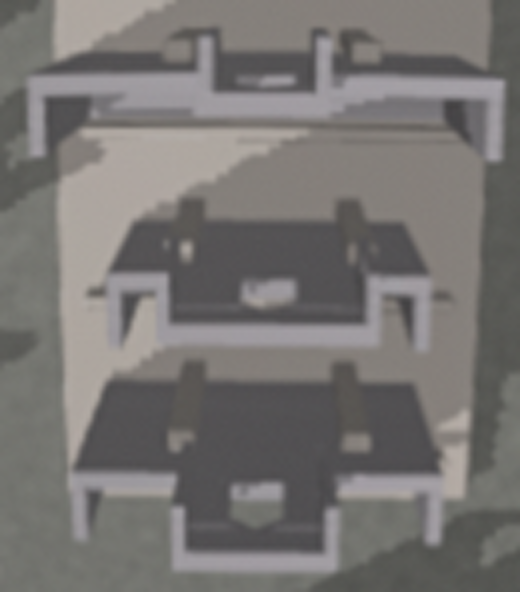

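```bash
cat >> h.py <<'E'
def fray(f,u,v,z):
    x,y=(u-f["cx"])/f["fx"],(v-f["cy"])/f["fy"];t=np.hypot(x,y);k=np.sin(t)/t if t else 1
    P=f["pose"];d=P[:3,:3]@np.array([x*k,y*k,np.cos(t)]);o=P[:3,3]
    return o+d*(z-o[2])/d[2]
E
python3 - <<'E'
from h import *
f=pickle.load(open("w1.pkl","rb"))
W=lambda x,y,z:fray(f,213+x/4-.4,105+y/4-.4,z)
for n,z,a,b,w in[("large",152,(198,116),(333,116),28),("small",138,(160,345),(381,345),52),("medium",145,(173,570),(338,570),40)]:
    p,q=W(*a,z),W(*b,z);print(n,((p+q)/2).round(1),np.linalg.norm(p-q).round(1),w, np.degrees(np.arctan2(q[1]-p[1],q[0]-p[0])))
for a,b in[((198,93),(333,93)),((198,30),(333,30))]:print(W(*a,152).round(1),W(*b,152).round(1))
E
```

```text
large [ 477.8 -137.1  152. ] 28.6 28 -0.655411272410651
small [ 478.2 -192.   138. ] 51.4 52 -0.6106940878152869
medium [ 474.  -246.6  145. ] 40.0 40 -0.525567895568515
[ 463.6 -132.   152. ] [ 492.1 -132.3  152. ]
[ 463.9 -118.6  152. ] [ 492.1 -118.9  152. ]
```

{"method": "play_rows", "body": {
  "rows": [
    {"dp":[0.72,0,0.5],"turn":[0,0,0],"fingers":0},
    {"dp":[0.72,-0.01,0.5],"turn":[0,0,0],"fingers":0},
    {"dp":[0,0,0.85],"turn":[0,0,0],"fingers":0.3},
    {"dp":[0,0,0.85],"turn":[0,0,0],"fingers":0.3},
    {"dp":[0,0,0.85],"turn":[0,0,0],"fingers":0.3}
  ],
  "force": 60
}}

```text
clock: 1.82
eef_pos: [478.4, -131.1, 142.2]
tcp_rot: [3.141, 0.0, 1.561]
contact_force: [0.8, -0.5, 0.1]
opening: 0.699
grasp_force: 0.0
```

{"method": "play_rows", "body": {
  "rows": [
    {"dp":[0,0,0.63],"turn":[0,0,0],"fingers":0.4},
    {"dp":[0,0,0],"turn":[0,0,0],"fingers":1},
    {"dp":[0,0,0],"turn":[0,0,0],"fingers":1},
    {"dp":[0,0,0],"turn":[0,0,0],"fingers":1},
    {"dp":[0,0,0],"turn":[0,0,0],"fingers":1}
  ],
  "force": 60
}}

```text
clock: 2.23
eef_pos: [479.5, -132.1, 119.7]
tcp_rot: [3.139, 0.001, 1.559]
contact_force: [0.5, 0.2, -2.3]
opening: 0.318
grasp_force: 60.0
```

{"method": "play_rows", "body": {
  "rows": [
    {"dp":[0,0,-0.5],"turn":[0,0,0],"fingers":1},
    {"dp":[0,0,-0.9],"turn":[0,0,0],"fingers":1},
    {"dp":[0,0,-0.9],"turn":[0,0,0],"fingers":1},
    {"dp":[0,0,-0.9],"turn":[0,0,0],"fingers":1},
    {"dp":[0,0,-0.7],"turn":[0,0,0],"fingers":1}
  ]
}}

```text
clock: 2.65
eef_pos: [479.1, -132.0, 278.7]
tcp_rot: [3.137, 0.001, 1.559]
contact_force: [1.0, -0.6, -2.8]
opening: 0.32
grasp_force: 60.3
```

```bash
python3 -c "
from h import *
plan([590.8,50,275],87.7,6)"
```

```text
p [ 479.1 -132.   278.7] rpy [1.7974e+02 7.0000e-02 8.9330e+01] F [ 1.  -0.6 -2.8] t 2.65 open 0.32 grip 60.3
[0.76, 0.46, 0.02] [0.01, 0.0, 0.05]
[0.77, 0.45, 0.02] [0.01, 0.0, 0.05]
[0.77, 0.45, 0.02] [0.01, 0.0, 0.05]
[0.77, 0.45, 0.02] [0.01, 0.0, 0.05]
[0.77, 0.44, 0.02] [0.01, 0.0, 0.05]
[0.77, 0.44, 0.02] [0.01, 0.0, 0.05]
```

{"method": "play_rows", "body": {
  "rows": [
    {"dp":[0.5,0.3,0],"turn":[0,0,0.05],"fingers":1},
    {"dp":[0.77,0.45,0],"turn":[0,0,0.05],"fingers":1},
    {"dp":[0.85,0.5,0],"turn":[0,0,0.05],"fingers":1},
    {"dp":[0.85,0.5,0],"turn":[0,0,0.05],"fingers":1},
    {"dp":[0.85,0.5,0.4],"turn":[0,0,0.07],"fingers":1}
  ]
}}

```text
clock: 3.07
eef_pos: [574.3, 19.8, 263.2]
tcp_rot: [3.134, -0.001, 1.53]
contact_force: [1.5, -1.0, -2.8]
opening: 0.317
grasp_force: 60.4
```

{"method": "play_rows", "body": {
  "rows": [
    {"dp":[0.6,0.35,0.7],"turn":[0,0,0],"fingers":1},
    {"dp":[0.1,0.05,0.8],"turn":[0,0,0],"fingers":1},
    {"dp":[0,0,0.55],"turn":[0,0,0],"fingers":1},
    {"dp":[0,0,0],"turn":[0,0,0],"fingers":1}
  ]
}}

```text
clock: 3.4
eef_pos: [586.1, 46.1, 173.1]
tcp_rot: [-3.136, 0.001, 1.532]
contact_force: [-2.8, -0.4, -2.0]
opening: 0.322
grasp_force: 60.3
```

Run:
```python
from rig import r
from h import *
import cv2
f=r.grab_frame("wrist");pickle.dump(f,open("w2.pkl","wb"));print(f["pose"].round(3).tolist())
g=r.grab_frame("scene")["pixels"];pickle.dump(g,open("s2.pkl","wb"))
a=f["pixels"][0:420,100:460];print(a.shape)
b=g[210:350,250:400]
a=cv2.resize(a,None,fx=1.4,fy=1.4,interpolation=cv2.INTER_CUBIC);b=cv2.resize(b,(296,276));c=np.zeros((588,800,3),np.uint8);c[:,:504]=a;c[:276,504:]=b
cv2.imwrite("pics/w2.png",c[:,:,::-1])
plan([590.8,59.6,170.7],87.7,1)
```

```text
[[0.999, -0.035, -0.018, 590.04], [-0.039, -0.948, -0.316, 128.074], [-0.006, 0.316, -0.949, 315.072], [0.0, 0.0, 0.0, 1.0]]
(420, 360, 3)
p [588.6  45.5 177.5] rpy [180.     0.    87.72] F [ 0.8  0.1 -1.1] t 3.5 open 0.321 grip 60.3
[0.36, 0.04, 0.17] [0.0, 0.0, 0.0]
```

View pics/w2.png

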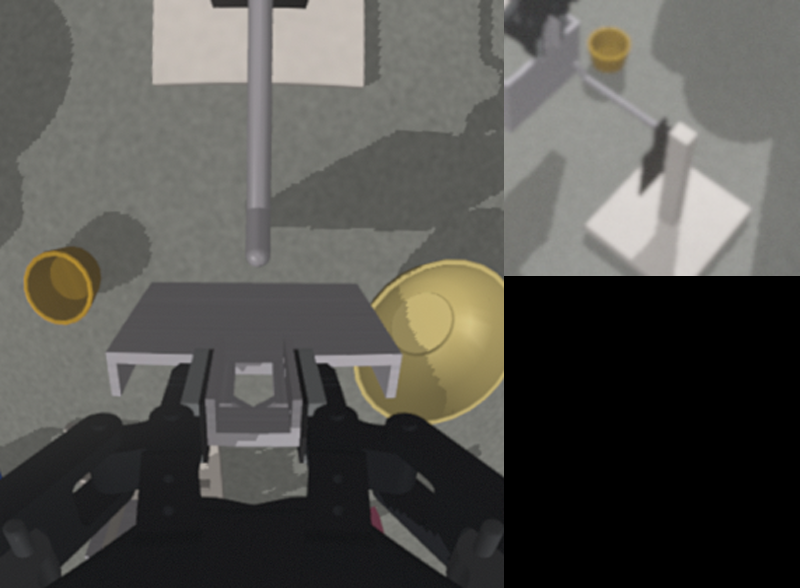

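The tip shows at (258,258), the rod runs up to (260,10), and the tab's front corners are at (209,446) and (300,443). The tray is held square, in line with the rod.

Run:
```python
from h import *
f=pickle.load(open("w2.pkl","rb"))
W=lambda x,y,z:fray(f,100+x/1.4-.3,y/1.4-.3,z)
t=W(258,258,179);print("tip",t.round(1))
for y in(200,100,15):print(W({200:259,100:259.5,15:260}[y],y,167).round(1))
z=177.5+16.3+16
p,q=W(209,446,z),W(300,443,z);print(p.round(1),q.round(1),((p+q)/2).round(1))
```

```text
tip [589.2  90.5 179. ]
[590.1 106.9 167. ]
[591.5 139.5 167. ]
[592.8 168.1 167. ]
[573.1  42.8 209.8] [599.7  43.1 209.8] [586.4  43.  209.8]
```

{"method": "play_rows", "body": {
  "rows": [
    {"dp":[0.36,-0.02,0.16],"turn":[0,0,0],"fingers":1},
    {"dp":[0,0,0],"turn":[0,0,0],"fingers":1},
    {"dp":[0,0,0],"turn":[0,0,0],"fingers":1},
    {"dp":[0,0,0],"turn":[0,0,0],"fingers":1}
  ]
}}

```text
clock: 3.83
eef_pos: [589.1, 60.0, 171.6]
tcp_rot: [3.139, -0.0, 1.531]
contact_force: [-0.3, 0.2, -3.1]
opening: 0.32
grasp_force: 60.3
```

{"method": "play_rows", "body": {
  "rows": [
    {"dp":[0.25,0,0.02],"turn":[0,0,0],"fingers":1},
    {"dp":[0.25,-0.01,0],"turn":[0,0,0],"fingers":1},
    {"dp":[0.15,0,0],"turn":[0,0,0],"fingers":1},
    {"dp":[0.15,0,0],"turn":[0,0,0],"fingers":1},
    {"dp":[0.1,0,0],"turn":[0,0,0],"fingers":1}
  ]
}}

```text
clock: 4.25
eef_pos: [589.4, 97.1, 169.2]
tcp_rot: [3.142, -0.0, 1.532]
contact_force: [0.2, 0.3, -2.5]
opening: 0.319
grasp_force: 60.4
```

{"method": "play_rows", "body": {
  "rows": [
    {"dp":[0.1,0,0],"turn":[0,0,0],"fingers":1},
    {"dp":[0.1,0,0.02],"turn":[0,0,0],"fingers":1},
    {"dp":[0.1,0,0.03],"turn":[0,0,0],"fingers":1},
    {"dp":[0.1,0,0.03],"turn":[0,0,0],"fingers":1}
  ]
}}

```text
clock: 4.58
eef_pos: [590.0, 112.3, 165.9]
tcp_rot: [-3.141, 0.0, 1.531]
contact_force: [-1.0, 0.1, -3.5]
opening: 0.318
grasp_force: 60.4
```

{"method": "play_rows", "body": {
  "rows": [
    {"dp":[0.2,0,0.06],"turn":[0,0,0],"fingers":1},
    {"dp":[0.1,0.01,0.1],"turn":[0,0,0],"fingers":1},
    {"dp":[0,0,0.08],"turn":[0,0,0],"fingers":1},
    {"dp":[0,0,0.05],"turn":[0,0,0],"fingers":1},
    {"dp":[0,0,0],"turn":[0,0,0],"fingers":1}
  ]
}}

```text
clock: 5.0
eef_pos: [590.4, 123.8, 153.6]
tcp_rot: [-3.14, 0.0, 1.531]
contact_force: [-0.4, -1.3, -2.8]
opening: 0.319
grasp_force: 60.4
```

{"method": "play_rows", "body": {
  "rows": [
    {"dp":[0,0,0.02],"turn":[0,0,0],"fingers":1},
    {"dp":[0,0,0.02],"turn":[0,0,0],"fingers":1},
    {"dp":[0,0,0],"turn":[0,0,0],"fingers":1}
  ]
}}

```text
clock: 5.25
eef_pos: [590.9, 123.7, 152.8]
tcp_rot: [-3.142, 0.0, 1.531]
contact_force: [-0.6, 0.4, -3.2]
opening: 0.317
grasp_force: 60.4
```

{"method": "play_rows", "body": {
  "rows": [
    {"dp":[0,0,0.025],"turn":[0,0,0],"fingers":1},
    {"dp":[0,0,0.025],"turn":[0,0,0],"fingers":1},
    {"dp":[0,0,0],"turn":[0,0,0],"fingers":1}
  ]
}}

```text
clock: 5.5
eef_pos: [590.8, 123.8, 150.7]
tcp_rot: [-3.141, 0.0, 1.531]
contact_force: [-0.3, 0.1, -2.7]
opening: 0.321
grasp_force: 60.4
```

{"method": "play_rows", "body": {
  "rows": [
    {"dp":[0,0,0.025],"turn":[0,0,0],"fingers":1},
    {"dp":[0,0,0.025],"turn":[0,0,0],"fingers":1},
    {"dp":[0,0,0],"turn":[0,0,0],"fingers":1}
  ]
}}

```text
clock: 5.75
eef_pos: [591.0, 123.9, 149.9]
tcp_rot: [3.141, -0.0, 1.531]
contact_force: [-3.6, -1.2, 8.0]
opening: 0.321
grasp_force: 62.0
```

{"method": "play_rows", "body": {
  "rows": [
    {"dp":[0,-0.02,-0.035],"turn":[0,0,0],"fingers":1},
    {"dp":[0.25,0,0],"turn":[0,0,0],"fingers":1},
    {"dp":[0.35,0,0],"turn":[0,0,0],"fingers":1},
    {"dp":[0.25,0,0],"turn":[0,0,0],"fingers":1},
    {"dp":[0.1,0,0],"turn":[0,0,0],"fingers":1}
  ]
}}

```text
clock: 6.17
eef_pos: [592.3, 164.1, 150.4]
tcp_rot: [3.14, -0.001, 1.532]
contact_force: [3.2, -2.0, -0.4]
opening: 0.321
grasp_force: 60.6
```

{"method": "play_rows", "body": {
  "rows": [
    {"dp":[0.08,0,0],"turn":[0,0,0],"fingers":1},
    {"dp":[0.05,0,0],"turn":[0,0,0],"fingers":1},
    {"dp":[0.05,0,0],"turn":[0,0,0],"fingers":1},
    {"dp":[0,0,0],"turn":[0,0,0],"fingers":1}
  ]
}}

```text
clock: 6.5
eef_pos: [592.4, 169.7, 150.5]
tcp_rot: [3.14, -0.001, 1.531]
contact_force: [4.0, 1.9, -0.0]
opening: 0.319
grasp_force: 60.7
```

{"method": "play_rows", "body": {
  "rows": [
    {"dp":[0.05,0.02,-0.015],"turn":[0,0,0],"fingers":1},
    {"dp":[0.05,0,0],"turn":[0,0,0],"fingers":1},
    {"dp":[0.04,0,0],"turn":[0,0,0],"fingers":1},
    {"dp":[0,0,0],"turn":[0,0,0],"fingers":1}
  ]
}}

```text
clock: 6.83
eef_pos: [592.7, 175.0, 150.7]
tcp_rot: [-3.141, -0.0, 1.531]
contact_force: [1.8, 0.3, -1.8]
opening: 0.315
grasp_force: 60.6
```

{"method": "play_rows", "body": {
  "rows": [
    {"dp":[0.05,0.01,0],"turn":[0,0,0],"fingers":1},
    {"dp":[0.05,0,0],"turn":[0,0,0],"fingers":1},
    {"dp":[0,0,0],"turn":[0,0,0],"fingers":1}
  ]
}}

```text
clock: 7.08
eef_pos: [593.1, 179.0, 150.6]
tcp_rot: [-3.141, -0.0, 1.531]
contact_force: [-0.0, 0.8, -2.3]
opening: 0.319
grasp_force: 60.6
```

{"method": "play_rows", "body": {
  "rows": [
    {"dp":[0.04,0,0],"turn":[0,0,0],"fingers":1},
    {"dp":[0.04,0,0],"turn":[0,0,0],"fingers":1},
    {"dp":[0,0,0],"turn":[0,0,0],"fingers":1}
  ]
}}

```text
clock: 7.33
eef_pos: [593.3, 182.2, 150.6]
tcp_rot: [-3.141, -0.0, 1.531]
contact_force: [0.6, 0.6, -2.5]
opening: 0.318
grasp_force: 60.5
```

Run:
```python
from h import *
f=pickle.load(open("f0.pkl","rb"))["top"]
H=lambda x,y,z:ray(f,175+x/8-.4,155+y/8-.4,z)
for a in[(327,325,65),(327,170,65),(300,122,140),(297,122,140)]:print(a,H(*a).round(1))
```

```text
(327, 325, 65) [573.4 200.9  65. ]
(327, 170, 65) [623.4 202.   65. ]
(300, 122, 140) [621.  197.9 140. ]
(297, 122, 140) [621.  198.8 140. ]
```

{"method": "play_rows", "body": {
  "rows": [
    {"dp":[0.08,0,0],"turn":[0,0,0],"fingers":1},
    {"dp":[0.08,0,0],"turn":[0,0,0],"fingers":1},
    {"dp":[0.07,0.01,0],"turn":[0,0,0],"fingers":1},
    {"dp":[0.04,0,0],"turn":[0,0,0],"fingers":1},
    {"dp":[0,0,0],"turn":[0,0,0],"fingers":1}
  ]
}}

```text
clock: 7.75
eef_pos: [594.4, 193.1, 150.8]
tcp_rot: [-3.142, -0.0, 1.531]
contact_force: [-0.4, -0.1, -2.7]
opening: 0.318
grasp_force: 60.5
```

{"method": "play_rows", "body": {
  "rows": [
    {"dp":[0.025,0,0],"turn":[0,0,0],"fingers":1},
    {"dp":[0.025,0,0],"turn":[0,0,0],"fingers":1},
    {"dp":[0,0,0],"turn":[0,0,0],"fingers":1}
  ]
}}

```text
clock: 8.0
eef_pos: [594.5, 194.8, 150.8]
tcp_rot: [-3.142, -0.0, 1.531]
contact_force: [0.3, -0.3, -2.4]
opening: 0.319
grasp_force: 60.5
```

{"method": "play_rows", "body": {
  "rows": [
    {"dp":[0.025,0,0],"turn":[0,0,0],"fingers":1},
    {"dp":[0.025,0,0],"turn":[0,0,0],"fingers":1},
    {"dp":[0,0,0],"turn":[0,0,0],"fingers":1}
  ]
}}

```text
clock: 8.25
eef_pos: [594.6, 196.8, 150.9]
tcp_rot: [3.142, -0.0, 1.531]
contact_force: [-0.5, -0.1, -2.2]
opening: 0.321
grasp_force: 60.5
```

{"method": "play_rows", "body": {
  "rows": [
    {"dp":[0.025,0,0],"turn":[0,0,0],"fingers":1},
    {"dp":[0.025,0,0],"turn":[0,0,0],"fingers":1},
    {"dp":[0,0,0],"turn":[0,0,0],"fingers":1}
  ]
}}

```text
clock: 8.5
eef_pos: [594.7, 198.8, 150.8]
tcp_rot: [3.142, -0.0, 1.531]
contact_force: [0.0, 0.7, -2.1]
opening: 0.32
grasp_force: 60.5
```

{"method": "play_rows", "body": {
  "rows": [
    {"dp":[0.025,0,0],"turn":[0,0,0],"fingers":1},
    {"dp":[0.025,0,0],"turn":[0,0,0],"fingers":1},
    {"dp":[0,0,0],"turn":[0,0,0],"fingers":1}
  ]
}}

```text
clock: 8.75
eef_pos: [594.8, 200.8, 150.8]
tcp_rot: [3.142, -0.0, 1.531]
contact_force: [0.1, 0.1, -2.7]
opening: 0.32
grasp_force: 60.5
```

{"method": "play_rows", "body": {
  "rows": [
    {"dp":[0.025,0,0],"turn":[0,0,0],"fingers":1},
    {"dp":[0.025,0,0],"turn":[0,0,0],"fingers":1},
    {"dp":[0,0,0],"turn":[0,0,0],"fingers":1}
  ]
}}

```text
clock: 9.0
eef_pos: [594.8, 201.0, 150.8]
tcp_rot: [-3.141, 0.003, 1.531]
contact_force: [0.2, -8.4, -1.0]
opening: 0.321
grasp_force: 60.6
```

{"method": "play_rows", "body": {
  "rows": [
    {"dp":[0.008,0,0],"turn":[0,0,0],"fingers":1},
    {"dp":[0,0,0],"turn":[0,0,0],"fingers":1},
    {"dp":[0,0,0],"turn":[0,0,0],"fingers":1},
    {"dp":[0,0,0],"turn":[0,0,0],"fingers":1}
  ]
}}

```text
clock: 9.33
eef_pos: [594.8, 201.0, 150.8]
tcp_rot: [-3.141, 0.003, 1.531]
contact_force: [0.2, -9.4, 0.0]
opening: 0.318
grasp_force: 60.6
```

{"method": "play_rows", "body": {
  "rows": [
    {"dp":[-0.02,0,0.015],"turn":[0,0,0],"fingers":1},
    {"dp":[0,0,0],"turn":[0,0,0],"fingers":1}
  ]
}}

```text
clock: 9.5
eef_pos: [594.8, 201.0, 150.4]
tcp_rot: [-3.141, 0.002, 1.531]
contact_force: [-0.6, -7.0, 0.4]
opening: 0.32
grasp_force: 60.9
```

{"method": "play_rows", "body": {
  "rows": [
    {"dp":[0,0,0],"turn":[0,0,0],"fingers":0.55},
    {"dp":[0,0,0],"turn":[0,0,0],"fingers":0.3},
    {"dp":[0,0,0],"turn":[0,0,0],"fingers":0.2},
    {"dp":[0,0,-0.3],"turn":[0,0,0],"fingers":0.2},
    {"dp":[0,0,-0.9],"turn":[0,0,0],"fingers":0.2}
  ]
}}

```text
clock: 9.92
eef_pos: [591.9, 201.4, 194.6]
tcp_rot: [-3.134, 0.003, 1.531]
contact_force: [-0.0, 0.5, -0.3]
opening: 0.8
grasp_force: 0.0
```

{"method": "play_rows", "body": {
  "rows": [
    {"dp":[0,0,-0.95],"turn":[0,0,0],"fingers":0.2},
    {"dp":[0,0,-0.95],"turn":[0,0,0],"fingers":0.2}
  ]
}}

```text
clock: 10.08
eef_pos: [594.4, 202.2, 276.3]
tcp_rot: [-3.141, -0.0, 1.531]
contact_force: [0.3, 0.7, 0.1]
opening: 0.799
grasp_force: 0.0
```

Run:
```python
from rig import r
from h import *
import cv2
f=r.grab_frame("wrist");pickle.dump(f,open("w3.pkl","wb"))
g=r.grab_frame("scene")["pixels"]
a=cv2.resize(f["pixels"][0:420,100:460],None,fx=1.4,fy=1.4);b=cv2.resize(g[230:370,250:400],(296,276));c=np.zeros((588,800,3),np.uint8);c[:,:504]=a;c[:276,504:]=b
cv2.imwrite("pics/w3.png",c[:,:,::-1])
plan([474.1,-240,260],89.4,13)
```

```text
p [598.2 203.5 282.5] rpy [179.36  -0.26  87.74] F [ 0.1 -0.1  1.1] t 10.18 open 0.804 grip 0.0
[-0.86, -0.21, 0.04] [0.01, -0.0, -0.02]
[-0.86, -0.21, 0.04] [0.01, -0.0, -0.02]
[-0.86, -0.21, 0.04] [0.01, -0.0, -0.02]
[-0.86, -0.21, 0.04] [0.01, -0.0, -0.02]
[-0.86, -0.21, 0.04] [0.01, -0.0, -0.02]
[-0.86, -0.21, 0.04] [0.01, -0.0, -0.02]
[-0.86, -0.22, 0.04] [0.01, -0.0, -0.02]
[-0.86, -0.22, 0.04] [0.01, -0.0, -0.02]
[-0.86, -0.22, 0.04] [0.01, -0.0, -0.02]
[-0.86, -0.22, 0.04] [0.01, -0.0, -0.02]
[-0.86, -0.22, 0.04] [0.01, -0.0, -0.02]
[-0.86, -0.23, 0.04] [0.01, -0.0, -0.02]
[-0.86, -0.23, 0.04] [0.01, -0.0, -0.02]
```

View pics/w3.png

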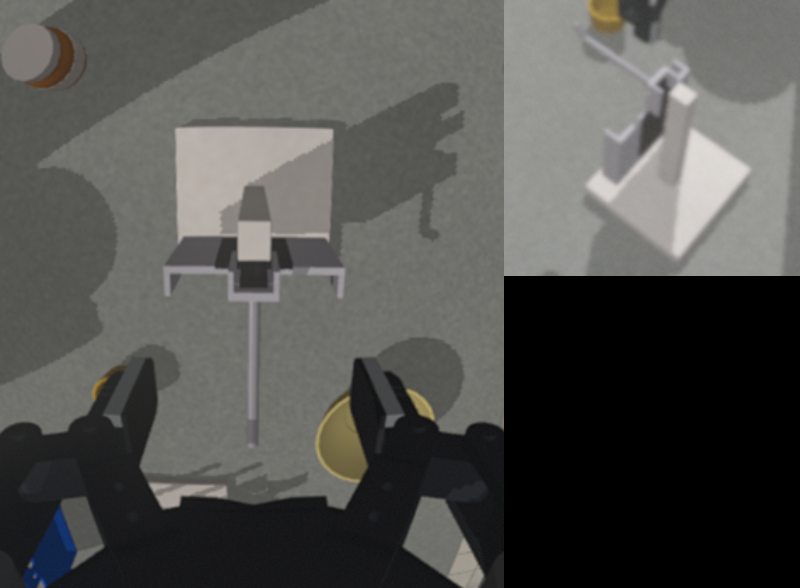

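The large tray hangs square and flat on the stop at (253,285), with the rod free out to its tip at (252,440). Next I fetch the medium.

{"method": "play_rows", "body": {
  "rows": [
    {"dp":[-0.5,-0.12,0],"turn":[0,0,-0.02],"fingers":0.2},
    {"dp":[-0.86,-0.21,0],"turn":[0,0,-0.02],"fingers":0.2},
    {"dp":[-0.95,-0.23,0.04],"turn":[0,0,-0.02],"fingers":0.2},
    {"dp":[-0.95,-0.23,0.04],"turn":[0,0,-0.02],"fingers":0.2},
    {"dp":[-0.95,-0.23,0.04],"turn":[0,0,-0.02],"fingers":0.2}
  ]
}}

```text
clock: 10.6
eef_pos: [547.5, 34.2, 270.0]
tcp_rot: [3.141, -0.0, 1.543]
contact_force: [1.4, -0.8, 0.4]
opening: 0.802
grasp_force: 0.0
```

{"method": "play_rows", "body": {
  "rows": [
    {"dp":[-0.95,-0.23,0.04],"turn":[0,0,-0.03],"fingers":0.2},
    {"dp":[-0.95,-0.23,0.04],"turn":[0,0,-0.03],"fingers":0.2},
    {"dp":[-0.95,-0.23,0.04],"turn":[0,0,-0.03],"fingers":0.2},
    {"dp":[-0.95,-0.23,0.04],"turn":[0,0,-0.03],"fingers":0.2},
    {"dp":[-0.95,-0.23,0.04],"turn":[0,0,-0.03],"fingers":0.2}
  ]
}}

```text
clock: 11.02
eef_pos: [497.2, -155.1, 262.2]
tcp_rot: [3.14, 0.0, 1.558]
contact_force: [1.0, 0.4, 0.2]
opening: 0.799
grasp_force: 0.0
```

{"method": "play_rows", "body": {
  "rows": [
    {"dp":[-0.95,-0.23,0.04],"turn":[0,0,-0.03],"fingers":0.2},
    {"dp":[-0.8,-0.2,0.04],"turn":[0,0,0],"fingers":0.2},
    {"dp":[-0.3,-0.1,0.04],"turn":[0,0,0],"fingers":0.2},
    {"dp":[0,0,0],"turn":[0,0,0],"fingers":0.2},
    {"dp":[0,0,0],"turn":[0,0,0],"fingers":0.2}
  ]
}}

```text
clock: 11.43
eef_pos: [475.6, -235.3, 256.8]
tcp_rot: [3.141, -0.001, 1.559]
contact_force: [0.8, 0.4, -0.3]
opening: 0.799
grasp_force: 0.0
```

```bash
python3 -c "
from h import *
plan([474.1,-240,111],89.4,4)"
```

```text
p [ 475.6 -235.3  256.8] rpy [ 1.7999e+02 -3.0000e-02  8.9300e+01] F [ 0.8  0.4 -0.3] t 11.43 open 0.799 grip 0.0
[-0.03, -0.01, 0.91] [0.0, -0.0, -0.0]
[-0.03, -0.01, 0.91] [0.0, -0.0, -0.0]
[-0.03, -0.01, 0.91] [0.0, -0.0, -0.0]
[-0.03, -0.01, 0.91] [0.0, -0.0, -0.0]
```

{"method": "play_rows", "body": {
  "rows": [
    {"dp":[-0.06,-0.02,0.8],"turn":[0,0,0],"fingers":0.2},
    {"dp":[-0.06,-0.02,0.9],"turn":[0,0,0],"fingers":0.2},
    {"dp":[0,0,0.9],"turn":[0,0,0],"fingers":0.2},
    {"dp":[0,0,0.7],"turn":[0,0,0],"fingers":0.2},
    {"dp":[0,0,0.32],"turn":[0,0,0],"fingers":0.2}
  ]
}}

```text
clock: 11.85
eef_pos: [472.7, -237.3, 108.6]
tcp_rot: [-3.138, -0.002, 1.562]
contact_force: [-0.3, -0.0, 0.9]
opening: 0.797
grasp_force: 0.0
```

{"method": "play_rows", "body": {
  "rows": [
    {"dp":[0,0,0],"turn":[0,0,0],"fingers":0.2},
    {"dp":[0,0,0],"turn":[0,0,0],"fingers":1},
    {"dp":[0,0,0],"turn":[0,0,0],"fingers":1},
    {"dp":[0,0,0],"turn":[0,0,0],"fingers":1},
    {"dp":[0,0,0],"turn":[0,0,0],"fingers":1}
  ]
}}

```text
clock: 12.27
eef_pos: [475.2, -240.2, 113.4]
tcp_rot: [3.139, 0.001, 1.561]
contact_force: [-0.5, 1.7, 4.3]
opening: 0.459
grasp_force: 60.8
```

{"method": "play_rows", "body": {
  "rows": [
    {"dp":[0,0,-0.5],"turn":[0,0,0],"fingers":1},
    {"dp":[0,0,-0.9],"turn":[0,0,0],"fingers":1},
    {"dp":[0,0,-0.95],"turn":[0,0,0],"fingers":1},
    {"dp":[0,0,-0.95],"turn":[0,0,0],"fingers":1},
    {"dp":[0,0,-0.7],"turn":[0,0,0],"fingers":1}
  ]
}}

```text
clock: 12.68
eef_pos: [474.5, -240.4, 275.8]
tcp_rot: [3.138, 0.002, 1.56]
contact_force: [0.7, 0.2, -2.9]
opening: 0.456
grasp_force: 61.4
```

```bash
python3 -c "
from h import *
plan([588.2,45,265],87.7,9)"
```

```text
p [ 474.5 -240.4  275.8] rpy [1.7982e+02 9.0000e-02 8.9390e+01] F [ 0.7  0.2 -2.9] t 12.68 open 0.456 grip 61.4
[0.8, 0.31, 0.03] [0.0, 0.0, 0.03]
[0.8, 0.3, 0.03] [0.0, 0.0, 0.03]
[0.8, 0.3, 0.03] [0.0, 0.0, 0.03]
[0.8, 0.3, 0.03] [0.0, 0.0, 0.03]
[0.8, 0.3, 0.03] [0.0, 0.0, 0.03]
[0.8, 0.29, 0.03] [0.0, 0.0, 0.03]
[0.8, 0.29, 0.03] [0.0, 0.0, 0.03]
[0.8, 0.29, 0.03] [0.0, 0.0, 0.03]
[0.8, 0.29, 0.03] [0.0, 0.0, 0.03]
```

{"method": "play_rows", "body": {
  "rows": [
    {"dp":[0.6,0.22,0.03],"turn":[0,0,0.03],"fingers":1},
    {"dp":[0.85,0.32,0.03],"turn":[0,0,0.03],"fingers":1},
    {"dp":[0.9,0.34,0.03],"turn":[0,0,0.03],"fingers":1},
    {"dp":[0.9,0.34,0.03],"turn":[0,0,0.03],"fingers":1},
    {"dp":[0.9,0.33,0.03],"turn":[0,0,0.03],"fingers":1}
  ]
}}

```text
clock: 13.1
eef_pos: [539.1, -73.7, 266.7]
tcp_rot: [3.14, 0.0, 1.544]
contact_force: [0.2, -1.0, -2.2]
opening: 0.461
grasp_force: 61.3
```

{"method": "play_rows", "body": {
  "rows": [
    {"dp":[0.9,0.33,0.03],"turn":[0,0,0.03],"fingers":1},
    {"dp":[0.85,0.32,0.1],"turn":[0,0,0.05],"fingers":1},
    {"dp":[0.8,0.29,0.4],"turn":[0,0,0.05],"fingers":1},
    {"dp":[0.4,0.14,0.7],"turn":[0,0,0],"fingers":1},
    {"dp":[0.1,0.05,0.7],"turn":[0,0,0],"fingers":1}
  ]
}}

```text
clock: 13.52
eef_pos: [589.7, 48.6, 189.3]
tcp_rot: [3.137, -0.001, 1.533]
contact_force: [-0.3, -0.3, -1.8]
opening: 0.456
grasp_force: 61.4
```

{"method": "play_rows", "body": {
  "rows": [
    {"dp":[0,0,0.3],"turn":[0,0,0],"fingers":1},
    {"dp":[0,0,0.1],"turn":[0,0,0],"fingers":1},
    {"dp":[0,0,0],"turn":[0,0,0],"fingers":1},
    {"dp":[0,0,0],"turn":[0,0,0],"fingers":1}
  ]
}}

```text
clock: 13.85
eef_pos: [588.4, 44.5, 174.0]
tcp_rot: [3.14, -0.0, 1.53]
contact_force: [0.4, -0.0, -1.0]
opening: 0.457
grasp_force: 61.2
```

```bash
python3 -c "
from h import *
plan([589,60,170.5],87.7,1)"
```

```text
p [588.4  44.5 174. ] rpy [179.92  -0.    87.67] F [ 0.4 -0.  -1. ] t 13.85 open 0.457 grip 61.2
[0.39, -0.0, 0.09] [0.01, -0.0, -0.01]
```

{"method": "play_rows", "body": {
  "rows": [
    {"dp":[0.39,0,0.09],"turn":[0,0,0],"fingers":1},
    {"dp":[0,0,0],"turn":[0,0,0],"fingers":1},
    {"dp":[0.25,0,0],"turn":[0,0,0],"fingers":1},
    {"dp":[0.2,0,0],"turn":[0,0,0],"fingers":1},
    {"dp":[0.2,0,0],"turn":[0,0,0],"fingers":1}
  ]
}}

```text
clock: 14.27
eef_pos: [590.0, 87.3, 170.0]
tcp_rot: [3.14, -0.0, 1.53]
contact_force: [0.8, 0.2, -1.9]
opening: 0.458
grasp_force: 61.3
```

{"method": "play_rows", "body": {
  "rows": [
    {"dp":[0.15,0,0.01],"turn":[0,0,0],"fingers":1},
    {"dp":[0.15,0,0.01],"turn":[0,0,0],"fingers":1},
    {"dp":[0.15,0,0.02],"turn":[0,0,0],"fingers":1},
    {"dp":[0.15,0,0.03],"turn":[0,0,0],"fingers":1},
    {"dp":[0.1,0,0.03],"turn":[0,0,0],"fingers":1}
  ]
}}

```text
clock: 14.68
eef_pos: [590.6, 115.6, 164.8]
tcp_rot: [-3.141, -0.0, 1.531]
contact_force: [1.0, 0.4, -1.9]
opening: 0.458
grasp_force: 61.3
```

{"method": "play_rows", "body": {
  "rows": [
    {"dp":[0.15,0,0.08],"turn":[0,0,0],"fingers":1},
    {"dp":[0.15,0,0.1],"turn":[0,0,0],"fingers":1},
    {"dp":[0,0,0.08],"turn":[0,0,0],"fingers":1},
    {"dp":[0,0,0.03],"turn":[0,0,0],"fingers":1},
    {"dp":[0,0,0],"turn":[0,0,0],"fingers":1}
  ]
}}

```text
clock: 15.1
eef_pos: [591.1, 126.9, 153.1]
tcp_rot: [-3.141, -0.0, 1.531]
contact_force: [0.9, 0.2, -2.4]
opening: 0.459
grasp_force: 61.6
```

{"method": "play_rows", "body": {
  "rows": [
    {"dp":[0,0,0.02],"turn":[0,0,0],"fingers":1},
    {"dp":[0,0,0.01],"turn":[0,0,0],"fingers":1},
    {"dp":[0,0,0],"turn":[0,0,0],"fingers":1}
  ]
}}

```text
clock: 15.35
eef_pos: [591.2, 126.7, 152.8]
tcp_rot: [3.141, -0.0, 1.531]
contact_force: [-2.5, -0.0, 4.6]
opening: 0.456
grasp_force: 62.3
```

{"method": "play_rows", "body": {
  "rows": [
    {"dp":[0.1,-0.01,-0.035],"turn":[0,0,0],"fingers":1},
    {"dp":[0.3,0,0],"turn":[0,0,0],"fingers":1},
    {"dp":[0.35,0,0],"turn":[0,0,0],"fingers":1},
    {"dp":[0.25,0,0],"turn":[0,0,0],"fingers":1},
    {"dp":[0,0,0],"turn":[0,0,0],"fingers":1}
  ]
}}

```text
clock: 15.77
eef_pos: [592.6, 169.5, 153.6]
tcp_rot: [3.141, -0.001, 1.533]
contact_force: [1.0, 0.5, -1.1]
opening: 0.462
grasp_force: 61.3
```

{"method": "play_rows", "body": {
  "rows": [
    {"dp":[0.1,0,0],"turn":[0,0,0],"fingers":1},
    {"dp":[0.1,0,0],"turn":[0,0,0],"fingers":1},
    {"dp":[0,0,0],"turn":[0,0,0],"fingers":1}
  ]
}}

```text
clock: 16.02
eef_pos: [592.7, 175.6, 153.6]
tcp_rot: [3.141, -0.0, 1.531]
contact_force: [0.5, 1.0, -1.4]
opening: 0.462
grasp_force: 61.4
```

{"method": "play_rows", "body": {
  "rows": [
    {"dp":[0.1,0.01,0],"turn":[0,0,0],"fingers":1},
    {"dp":[0.1,0.01,0],"turn":[0,0,0],"fingers":1},
    {"dp":[0.08,0,0],"turn":[0,0,0],"fingers":1},
    {"dp":[0.05,0,0],"turn":[0,0,0],"fingers":1},
    {"dp":[0,0,0],"turn":[0,0,0],"fingers":1}
  ]
}}

```text
clock: 16.43
eef_pos: [593.7, 188.3, 153.4]
tcp_rot: [-3.141, -0.0, 1.531]
contact_force: [0.3, -0.4, -2.4]
opening: 0.456
grasp_force: 61.5
```

{"method": "play_rows", "body": {
  "rows": [
    {"dp":[0.05,0,0],"turn":[0,0,0],"fingers":1},
    {"dp":[0.04,0,0],"turn":[0,0,0],"fingers":1},
    {"dp":[0.03,0,0],"turn":[0,0,0],"fingers":1},
    {"dp":[0,0,0],"turn":[0,0,0],"fingers":1}
  ]
}}

```text
clock: 16.77
eef_pos: [594.1, 193.0, 153.6]
tcp_rot: [3.142, -0.0, 1.531]
contact_force: [1.2, -0.3, -2.9]
opening: 0.459
grasp_force: 61.5
```

{"method": "play_rows", "body": {
  "rows": [
    {"dp":[0.025,0,0],"turn":[0,0,0],"fingers":1},
    {"dp":[0.025,0,0],"turn":[0,0,0],"fingers":1},
    {"dp":[0,0,0],"turn":[0,0,0],"fingers":1}
  ]
}}

```text
clock: 17.02
eef_pos: [594.2, 194.9, 153.6]
tcp_rot: [3.142, -0.0, 1.531]
contact_force: [-0.5, 0.3, -1.7]
opening: 0.457
grasp_force: 61.5
```

{"method": "play_rows", "body": {
  "rows": [
    {"dp":[0.025,0,0],"turn":[0,0,0],"fingers":1},
    {"dp":[0.025,0,0],"turn":[0,0,0],"fingers":1},
    {"dp":[0,0,0],"turn":[0,0,0],"fingers":1}
  ]
}}

```text
clock: 17.27
eef_pos: [594.3, 196.9, 153.6]
tcp_rot: [3.142, -0.0, 1.531]
contact_force: [0.9, -0.2, -3.4]
opening: 0.462
grasp_force: 61.5
```

{"method": "play_rows", "body": {
  "rows": [
    {"dp":[0.025,0,0],"turn":[0,0,0],"fingers":1},
    {"dp":[0.02,0,0],"turn":[0,0,0],"fingers":1},
    {"dp":[0,0,0],"turn":[0,0,0],"fingers":1}
  ]
}}

```text
clock: 17.52
eef_pos: [594.3, 197.6, 153.6]
tcp_rot: [-3.141, 0.002, 1.531]
contact_force: [-0.8, -6.3, -1.1]
opening: 0.461
grasp_force: 61.5
```

{"method": "play_rows", "body": {
  "rows": [
    {"dp":[0.012,0,0],"turn":[0,0,0],"fingers":1},
    {"dp":[0,0,0],"turn":[0,0,0],"fingers":1},
    {"dp":[0,0,0],"turn":[0,0,0],"fingers":1},
    {"dp":[0,0,0],"turn":[0,0,0],"fingers":1}
  ]
}}

```text
clock: 17.85
eef_pos: [594.3, 197.6, 153.6]
tcp_rot: [-3.141, 0.002, 1.531]
contact_force: [0.0, -7.8, -0.8]
opening: 0.459
grasp_force: 61.5
```

{"method": "play_rows", "body": {
  "rows": [
    {"dp":[-0.01,0,0.015],"turn":[0,0,0],"fingers":1},
    {"dp":[0,0,0],"turn":[0,0,0],"fingers":1}
  ]
}}

```text
clock: 18.02
eef_pos: [594.3, 197.6, 153.1]
tcp_rot: [-3.142, 0.002, 1.531]
contact_force: [0.0, -6.0, 0.1]
opening: 0.461
grasp_force: 61.6
```

{"method": "play_rows", "body": {
  "rows": [
    {"dp":[0.03,0,0],"turn":[0,0,0],"fingers":1},
    {"dp":[0,0,0],"turn":[0,0,0],"fingers":1},
    {"dp":[0,0,0],"turn":[0,0,0],"fingers":1}
  ]
}}

```text
clock: 18.27
eef_pos: [594.3, 197.6, 153.1]
tcp_rot: [-3.141, 0.004, 1.531]
contact_force: [-0.4, -11.4, 0.8]
opening: 0.459
grasp_force: 61.8
```

{"method": "play_rows", "body": {
  "rows": [
    {"dp":[-0.02,0,0.005],"turn":[0,0,0],"fingers":0.4},
    {"dp":[0,0,0],"turn":[0,0,0],"fingers":0.3},
    {"dp":[0,0,0],"turn":[0,0,0],"fingers":0.1},
    {"dp":[0,0,-0.3],"turn":[0,0,0],"fingers":0.1},
    {"dp":[0,0,-0.9],"turn":[0,0,0],"fingers":0.1}
  ]
}}

```text
clock: 18.68
eef_pos: [591.4, 198.4, 197.2]
tcp_rot: [-3.134, 0.003, 1.531]
contact_force: [0.7, -0.3, -1.3]
opening: 0.896
grasp_force: 0.0
```

{"method": "play_rows", "body": {
  "rows": [
    {"dp":[0,0,-0.95],"turn":[0,0,0],"fingers":0.1},
    {"dp":[0,0,-0.9],"turn":[0,0,0],"fingers":0.1}
  ]
}}

```text
clock: 18.85
eef_pos: [594.1, 199.3, 277.3]
tcp_rot: [3.141, -0.0, 1.531]
contact_force: [1.4, 0.9, -0.1]
opening: 0.901
grasp_force: 0.0
```

Run:
```python
from rig import r
from h import *
import cv2
f=r.grab_frame("wrist");g=r.grab_frame("scene")["pixels"]
a=cv2.resize(f["pixels"][0:420,100:460],None,fx=1.4,fy=1.4);b=cv2.resize(g[230:370,250:400],(296,276));c=np.zeros((588,800,3),np.uint8);c[:,:504]=a;c[:276,504:]=b
cv2.imwrite("pics/w4.png",c[:,:,::-1])
plan([478.2,-185.5,260],89.4,11,pos=[594.3,197.6,273])
```

```text
p [594.3 197.6 273. ] rpy [179.38  -0.25  87.74] F [ 1.5 -0.3 -0.1] t 18.95 open 0.903 grip 0.0
[-0.88, -0.23, 0.02] [0.01, -0.0, -0.03]
[-0.88, -0.23, 0.02] [0.01, -0.0, -0.03]
[-0.88, -0.23, 0.02] [0.01, -0.0, -0.03]
[-0.88, -0.24, 0.02] [0.01, -0.0, -0.03]
[-0.88, -0.24, 0.03] [0.01, -0.0, -0.03]
[-0.88, -0.24, 0.03] [0.01, -0.0, -0.03]
[-0.88, -0.24, 0.03] [0.01, -0.0, -0.03]
[-0.88, -0.25, 0.03] [0.01, -0.0, -0.03]
[-0.88, -0.25, 0.03] [0.01, -0.0, -0.03]
[-0.87, -0.25, 0.03] [0.01, -0.0, -0.03]
[-0.87, -0.25, 0.03] [0.01, -0.0, -0.03]
```

View pics/w4.png

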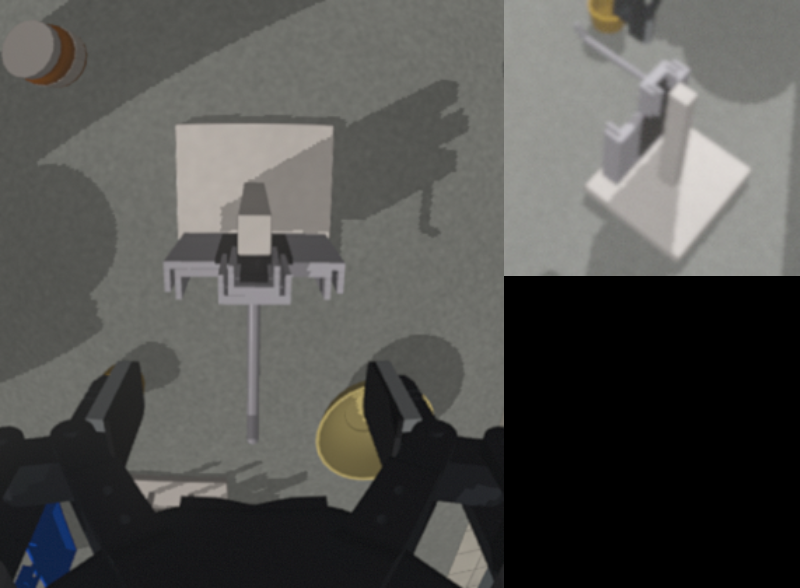

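The medium is nested flat in the large at (254,290), square to the rod. Now the small.

{"method": "play_rows", "body": {
  "rows": [
    {"dp":[-0.5,-0.13,0],"turn":[0,0,-0.03],"fingers":0.1},
    {"dp":[-0.88,-0.23,0.02],"turn":[0,0,-0.03],"fingers":0.1},
    {"dp":[-0.95,-0.25,0.02],"turn":[0,0,-0.03],"fingers":0.1},
    {"dp":[-0.95,-0.26,0.02],"turn":[0,0,-0.03],"fingers":0.1},
    {"dp":[-0.95,-0.26,0.02],"turn":[0,0,-0.03],"fingers":0.1}
  ]
}}

```text
clock: 19.37
eef_pos: [542.9, 30.4, 272.2]
tcp_rot: [3.141, -0.0, 1.548]
contact_force: [1.0, -1.2, -0.5]
opening: 0.9
grasp_force: 0.0
```

{"method": "play_rows", "body": {
  "rows": [
    {"dp":[-0.95,-0.26,0.02],"turn":[0,0,-0.03],"fingers":0.1},
    {"dp":[-0.95,-0.26,0.03],"turn":[0,0,-0.03],"fingers":0.1},
    {"dp":[-0.95,-0.26,0.03],"turn":[0,0,-0.03],"fingers":0.1},
    {"dp":[-0.95,-0.27,0.03],"turn":[0,0,-0.03],"fingers":0.1},
    {"dp":[-0.9,-0.25,0.03],"turn":[0,0,-0.03],"fingers":0.1}
  ]
}}

```text
clock: 19.78
eef_pos: [487.6, -157.2, 266.8]
tcp_rot: [3.14, 0.0, 1.563]
contact_force: [1.1, -0.9, 0.2]
opening: 0.902
grasp_force: 0.0
```

{"method": "play_rows", "body": {
  "rows": [
    {"dp":[-0.5,-0.15,0.03],"turn":[0,0,0],"fingers":0.1},
    {"dp":[-0.2,-0.06,0.03],"turn":[0,0,0],"fingers":0.1},
    {"dp":[0,0,0],"turn":[0,0,0],"fingers":0.1},
    {"dp":[0,0,0],"turn":[0,0,0],"fingers":0.1}
  ]
}}

```text
clock: 20.12
eef_pos: [479.9, -183.1, 263.9]
tcp_rot: [3.141, -0.001, 1.562]
contact_force: [0.4, 0.6, -0.4]
opening: 0.898
grasp_force: 0.0
```

```bash
python3 -c "
from h import *
plan([478.2,-185.5,105],89.4,4)"
```

```text
p [ 479.9 -183.1  263.9] rpy [ 1.7997e+02 -3.0000e-02  8.9470e+01] F [ 0.4  0.6 -0.4] t 20.12 open 0.898 grip 0.0
[-0.02, -0.01, 0.99] [0.0, -0.0, 0.0]
[-0.02, -0.01, 0.99] [0.0, -0.0, 0.0]
[-0.02, -0.01, 0.99] [0.0, -0.0, 0.0]
[-0.02, -0.01, 0.99] [0.0, -0.0, 0.0]
```

{"method": "play_rows", "body": {
  "rows": [
    {"dp":[-0.03,-0.02,0.9],"turn":[0,0,0],"fingers":0.1},
    {"dp":[-0.03,-0.02,0.9],"turn":[0,0,0],"fingers":0.1},
    {"dp":[0,0,0.9],"turn":[0,0,0],"fingers":0.1},
    {"dp":[0,0,0.8],"turn":[0,0,0],"fingers":0.1},
    {"dp":[0,0,0.47],"turn":[0,0,0],"fingers":0.1}
  ]
}}

```text
clock: 20.53
eef_pos: [477.1, -183.6, 101.9]
tcp_rot: [-3.139, -0.002, 1.564]
contact_force: [-1.1, 1.1, -0.1]
opening: 0.897
grasp_force: 0.0
```

{"method": "play_rows", "body": {
  "rows": [
    {"dp":[0,0,0],"turn":[0,0,0],"fingers":0.1},
    {"dp":[0,0,0],"turn":[0,0,0],"fingers":1},
    {"dp":[0,0,0],"turn":[0,0,0],"fingers":1},
    {"dp":[0,0,0],"turn":[0,0,0],"fingers":1},
    {"dp":[0,0,0],"turn":[0,0,0],"fingers":1}
  ]
}}

```text
clock: 20.95
eef_pos: [479.3, -186.1, 106.5]
tcp_rot: [3.139, 0.001, 1.563]
contact_force: [-0.0, 1.4, 3.0]
opening: 0.6
grasp_force: 63.1
```

{"method": "play_rows", "body": {
  "rows": [
    {"dp":[0,0,-0.5],"turn":[0,0,0],"fingers":1},
    {"dp":[0,0,-0.9],"turn":[0,0,0],"fingers":1},
    {"dp":[0,0,-0.95],"turn":[0,0,0],"fingers":1},
    {"dp":[0,0,-0.95],"turn":[0,0,0],"fingers":1},
    {"dp":[0,0,-0.7],"turn":[0,0,0],"fingers":1}
  ]
}}

```text
clock: 21.37
eef_pos: [478.7, -186.2, 269.1]
tcp_rot: [3.138, 0.001, 1.562]
contact_force: [1.1, -0.6, -2.8]
opening: 0.599
grasp_force: 63.4
```

```bash
python3 -c "
from h import *
plan([588.4,45,264],87.7,8)"
```

```text
p [ 478.7 -186.2  269.1] rpy [1.7978e+02 8.0000e-02 8.9510e+01] F [ 1.1 -0.6 -2.8] t 21.37 open 0.599 grip 63.4
[0.73, 0.34, 0.02] [0.0, 0.0, 0.04]
[0.73, 0.33, 0.02] [0.0, 0.0, 0.04]
[0.73, 0.33, 0.02] [0.0, 0.0, 0.04]
[0.73, 0.33, 0.02] [0.0, 0.0, 0.04]
[0.73, 0.33, 0.02] [0.0, 0.0, 0.04]
[0.73, 0.32, 0.02] [0.0, 0.0, 0.04]
[0.73, 0.32, 0.02] [0.0, 0.0, 0.04]
[0.73, 0.32, 0.02] [0.0, 0.0, 0.04]
```

{"method": "play_rows", "body": {
  "rows": [
    {"dp":[0.5,0.23,0],"turn":[0,0,0.04],"fingers":1},
    {"dp":[0.8,0.36,0],"turn":[0,0,0.04],"fingers":1},
    {"dp":[0.85,0.39,0],"turn":[0,0,0.04],"fingers":1},
    {"dp":[0.85,0.38,0],"turn":[0,0,0.04],"fingers":1},
    {"dp":[0.85,0.38,0],"turn":[0,0,0.05],"fingers":1}
  ]
}}

```text
clock: 21.78
eef_pos: [550.8, -31.7, 266.0]
tcp_rot: [3.14, 0.0, 1.539]
contact_force: [0.0, -1.0, -1.4]
opening: 0.598
grasp_force: 63.4
```

{"method": "play_rows", "body": {
  "rows": [
    {"dp":[0.85,0.38,0.2],"turn":[0,0,0.05],"fingers":1},
    {"dp":[0.7,0.31,0.4],"turn":[0,0,0.04],"fingers":1},
    {"dp":[0.4,0.17,0.7],"turn":[0,0,0],"fingers":1},
    {"dp":[0.05,0.02,0.7],"turn":[0,0,0],"fingers":1},
    {"dp":[0,0,0.25],"turn":[0,0,0],"fingers":1}
  ]
}}

```text
clock: 22.2
eef_pos: [586.7, 46.8, 172.0]
tcp_rot: [-3.138, 0.0, 1.533]
contact_force: [-0.6, -0.6, -2.0]
opening: 0.597
grasp_force: 63.2
```

{"method": "play_rows", "body": {
  "rows": [
    {"dp":[0,0,0.1],"turn":[0,0,0],"fingers":1},
    {"dp":[0,0,0],"turn":[0,0,0],"fingers":1},
    {"dp":[0,0,0],"turn":[0,0,0],"fingers":1},
    {"dp":[0,0,0],"turn":[0,0,0],"fingers":1}
  ]
}}

```text
clock: 22.53
eef_pos: [589.2, 44.9, 172.7]
tcp_rot: [3.139, -0.0, 1.53]
contact_force: [-0.4, 0.7, -1.5]
opening: 0.594
grasp_force: 63.2
```

```bash
python3 -c "
from h import *
plan([589,60,171],87.7,1)"
```

```text
p [589.2  44.9 172.7] rpy [ 1.7984e+02 -2.0000e-02  8.7660e+01] F [-0.4  0.7 -1.5] t 22.53 open 0.594 grip 63.2
[0.38, -0.02, 0.04] [0.03, -0.0, -0.01]
```

{"method": "play_rows", "body": {
  "rows": [
    {"dp":[0.38,-0.02,0.04],"turn":[0,0,0],"fingers":1},
    {"dp":[0,0,0],"turn":[0,0,0],"fingers":1},
    {"dp":[0.25,0,0],"turn":[0,0,0],"fingers":1},
    {"dp":[0.2,0,0],"turn":[0,0,0],"fingers":1},
    {"dp":[0.2,0,0],"turn":[0,0,0],"fingers":1}
  ]
}}

```text
clock: 22.95
eef_pos: [589.4, 87.3, 169.8]
tcp_rot: [3.141, -0.0, 1.531]
contact_force: [-0.3, 0.9, -1.4]
opening: 0.6
grasp_force: 63.4
```

{"method": "play_rows", "body": {
  "rows": [
    {"dp":[0.15,0,0.01],"turn":[0,0,0],"fingers":1},
    {"dp":[0.15,0,0.01],"turn":[0,0,0],"fingers":1},
    {"dp":[0.15,0,0.02],"turn":[0,0,0],"fingers":1},
    {"dp":[0.15,0,0.03],"turn":[0,0,0],"fingers":1},
    {"dp":[0.1,0,0.03],"turn":[0,0,0],"fingers":1}
  ]
}}

```text
clock: 23.37
eef_pos: [590.2, 115.5, 165.1]
tcp_rot: [-3.142, -0.0, 1.531]
contact_force: [1.1, -0.6, -1.3]
opening: 0.598
grasp_force: 63.4
```

{"method": "play_rows", "body": {
  "rows": [
    {"dp":[0.15,0,0.08],"turn":[0,0,0],"fingers":1},
    {"dp":[0.15,0,0.1],"turn":[0,0,0],"fingers":1},
    {"dp":[0,0,0.06],"turn":[0,0,0],"fingers":1},
    {"dp":[0,0,0],"turn":[0,0,0],"fingers":1}
  ]
}}

```text
clock: 23.7
eef_pos: [590.1, 126.9, 154.7]
tcp_rot: [-3.14, 0.0, 1.532]
contact_force: [0.1, -0.9, -1.9]
opening: 0.599
grasp_force: 63.4
```

{"method": "play_rows", "body": {
  "rows": [
    {"dp":[0,0,0.02],"turn":[0,0,0],"fingers":1},
    {"dp":[0,0,0.015],"turn":[0,0,0],"fingers":1},
    {"dp":[0,0,0],"turn":[0,0,0],"fingers":1}
  ]
}}

```text
clock: 23.95
eef_pos: [590.7, 126.5, 154.2]
tcp_rot: [-3.142, 0.0, 1.531]
contact_force: [-0.1, 0.8, -2.4]
opening: 0.599
grasp_force: 63.4
```

{"method": "play_rows", "body": {
  "rows": [
    {"dp":[0,0,0.02],"turn":[0,0,0],"fingers":1},
    {"dp":[0,0,0.02],"turn":[0,0,0],"fingers":1},
    {"dp":[0,0,0],"turn":[0,0,0],"fingers":1}
  ]
}}

```text
clock: 24.2
eef_pos: [591.1, 126.6, 152.9]
tcp_rot: [3.141, -0.0, 1.531]
contact_force: [1.9, -0.8, -0.3]
opening: 0.6
grasp_force: 63.7
```

{"method": "play_rows", "body": {
  "rows": [
    {"dp":[0.1,0.01,-0.025],"turn":[0,0,0],"fingers":1},
    {"dp":[0.3,0,0],"turn":[0,0,0],"fingers":1},
    {"dp":[0.35,0,0],"turn":[0,0,0],"fingers":1},
    {"dp":[0.25,0,0],"turn":[0,0,0],"fingers":1},
    {"dp":[0,0,0],"turn":[0,0,0],"fingers":1}
  ]
}}

```text
clock: 24.62
eef_pos: [592.7, 169.4, 153.6]
tcp_rot: [3.141, -0.001, 1.533]
contact_force: [0.9, 0.1, -2.7]
opening: 0.602
grasp_force: 63.5
```

{"method": "play_rows", "body": {
  "rows": [
    {"dp":[0.1,0,0],"turn":[0,0,0],"fingers":1},
    {"dp":[0.1,0,0],"turn":[0,0,0],"fingers":1},
    {"dp":[0.08,0,0],"turn":[0,0,0],"fingers":1},
    {"dp":[0,0,0],"turn":[0,0,0],"fingers":1}
  ]
}}

```text
clock: 24.95
eef_pos: [593.1, 178.4, 153.6]
tcp_rot: [3.142, -0.0, 1.531]
contact_force: [-0.2, 0.3, -0.7]
opening: 0.596
grasp_force: 63.5
```

{"method": "play_rows", "body": {
  "rows": [
    {"dp":[0.08,0.01,0],"turn":[0,0,0],"fingers":1},
    {"dp":[0.08,0,0],"turn":[0,0,0],"fingers":1},
    {"dp":[0.05,0,0],"turn":[0,0,0],"fingers":1},
    {"dp":[0,0,0],"turn":[0,0,0],"fingers":1}
  ]
}}

```text
clock: 25.28
eef_pos: [593.9, 186.6, 153.6]
tcp_rot: [-3.142, -0.0, 1.531]
contact_force: [0.8, -0.5, -2.1]
opening: 0.595
grasp_force: 63.5
```

{"method": "play_rows", "body": {
  "rows": [
    {"dp":[0.03,0,0],"turn":[0,0,0],"fingers":1},
    {"dp":[0.03,0,0],"turn":[0,0,0],"fingers":1},
    {"dp":[0,0,0],"turn":[0,0,0],"fingers":1}
  ]
}}

```text
clock: 25.53
eef_pos: [593.9, 188.8, 153.6]
tcp_rot: [-3.142, -0.0, 1.531]
contact_force: [0.8, -0.4, -1.3]
opening: 0.598
grasp_force: 63.5
```

{"method": "play_rows", "body": {
  "rows": [
    {"dp":[0.025,0,0],"turn":[0,0,0],"fingers":1},
    {"dp":[0.025,0,0],"turn":[0,0,0],"fingers":1},
    {"dp":[0,0,0],"turn":[0,0,0],"fingers":1}
  ]
}}

```text
clock: 25.78
eef_pos: [594.0, 190.8, 153.6]
tcp_rot: [3.142, -0.0, 1.531]
contact_force: [-0.1, -0.2, -1.9]
opening: 0.596
grasp_force: 63.5
```

{"method": "play_rows", "body": {
  "rows": [
    {"dp":[0.025,0,0],"turn":[0,0,0],"fingers":1},
    {"dp":[0.02,0,0],"turn":[0,0,0],"fingers":1},
    {"dp":[0,0,0],"turn":[0,0,0],"fingers":1}
  ]
}}

```text
clock: 26.03
eef_pos: [594.0, 191.9, 153.6]
tcp_rot: [-3.141, 0.001, 1.531]
contact_force: [-0.2, -3.4, 0.0]
opening: 0.597
grasp_force: 63.6
```

{"method": "play_rows", "body": {
  "rows": [
    {"dp":[0.025,0,0.01],"turn":[0,0,0],"fingers":1},
    {"dp":[0.01,0,0],"turn":[0,0,0],"fingers":1},
    {"dp":[0,0,0],"turn":[0,0,0],"fingers":1},
    {"dp":[0,0,0],"turn":[0,0,0],"fingers":1}
  ]
}}

```text
clock: 26.37
eef_pos: [594.0, 192.0, 153.4]
tcp_rot: [-3.141, 0.003, 1.531]
contact_force: [-0.7, -11.0, 1.6]
opening: 0.6
grasp_force: 64.0
```

{"method": "play_rows", "body": {
  "rows": [
    {"dp":[0,0,0.005],"turn":[0,0,0],"fingers":1},
    {"dp":[0,0,0],"turn":[0,0,0],"fingers":1},
    {"dp":[-0.02,0,0.005],"turn":[0,0,0],"fingers":1},
    {"dp":[0,0,0],"turn":[0,0,0],"fingers":0.3},
    {"dp":[0,0,0],"turn":[0,0,0],"fingers":0}
  ]
}}

```text
clock: 26.78
eef_pos: [594.4, 193.4, 153.1]
tcp_rot: [3.141, -0.001, 1.531]
contact_force: [0.6, -0.0, -0.0]
opening: 0.824
grasp_force: 0.0
```

{"method": "play_rows", "body": {
  "rows": [
    {"dp":[0,0,0],"turn":[0,0,0],"fingers":0},
    {"dp":[0,0,-0.3],"turn":[0,0,0],"fingers":0},
    {"dp":[0,0,-0.9],"turn":[0,0,0],"fingers":0},
    {"dp":[0,0,-0.9],"turn":[0,0,0],"fingers":0},
    {"dp":[0,0,-0.8],"turn":[0,0,0],"fingers":0}
  ]
}}

```text
clock: 27.2
eef_pos: [594.2, 193.4, 271.7]
tcp_rot: [3.141, -0.001, 1.531]
contact_force: [1.3, 0.4, 0.2]
opening: 0.998
grasp_force: 0.0
```

{"method": "play_rows", "body": {
  "rows": [
    {"dp":[0,0,0],"turn":[0,0,0],"fingers":0},
    {"dp":[0,0,0],"turn":[0,0,0],"fingers":0},
    {"dp":[0,0,0],"turn":[0,0,0],"fingers":0}
  ]
}}

```text
clock: 27.45
eef_pos: [593.9, 193.2, 269.1]
tcp_rot: [3.141, -0.0, 1.531]
contact_force: [0.2, 0.1, -0.4]
opening: 1.0
grasp_force: 0.0
```

Run:
```python
from rig import r
from h import *
import cv2
f=r.grab_frame("wrist");g=r.grab_frame("scene")["pixels"]
a=cv2.resize(f["pixels"][0:420,100:460],None,fx=1.4,fy=1.4);b=cv2.resize(g[230:370,250:400],(296,276));c=np.zeros((588,800,3),np.uint8);c[:,:504]=a;c[:276,504:]=b
cv2.imwrite("pics/w5.png",c[:,:,::-1])
```

```text
(no output)
```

View pics/w5.png

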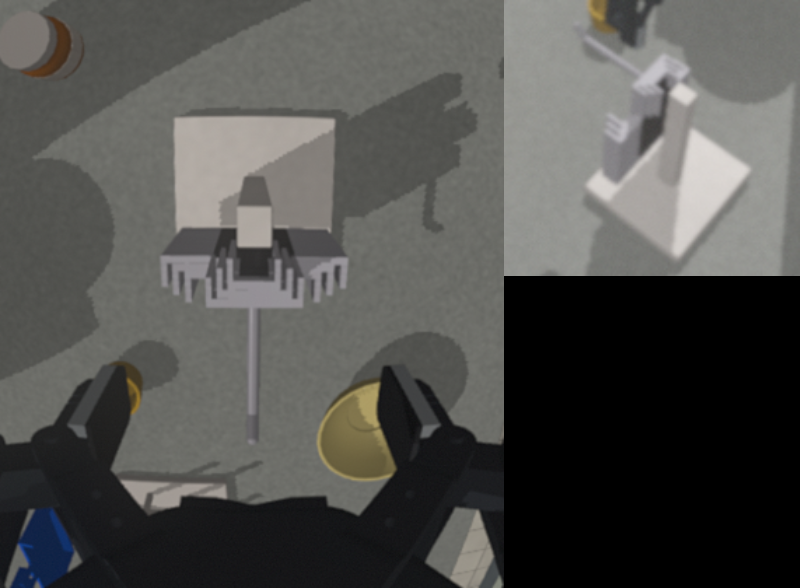

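All three trays are nested flat and square at (254,280), and the gripper is clear of them.

```bash
python3 -c "
from rig import r
print(r.sign_off())"
```

```text
the job is handed in; nothing more can be done
None
```

All three trays hang nested, square and released on the hook, each pressed home with about 9–11 N. The bowl, cup and jar were not touched. I handed the job in at about 27.5 s, and the hand-in returned no verdict.

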